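Unplug tested relay modules, pack them and close the carton

ROBOT

A 7-joint arm with a two-finger parallel gripper is mounted at the origin on the work surface. World frame = base frame: x ahead of the robot, y to its left, z up, the work surface at z = 0. Lengths are in m, angles in degrees, forces in N, time in s.
With the tool pointing down it reaches from about 0.35 to 0.775 m from the base axis. Payload 3.1 kg.
Tool frame: the origin (TCP) lies on the centre line of the jaws, within the pads' length; the fingertips stand 17 mm ahead of it and the grasp point (between the pads) lies 2 mm behind it (robot.tip_reach is the distance from the TCP to the fingertips, in m); z points along the fingers, y is the line along which they close (so a half turn about z gives the same grasp; the last joint's range is limited). The gripper opens to 85 mm and grips with 20 to 120 N. Pads are 22 mm wide; open, the fingers measure 114 mm over their backs; the gripper's body (76 mm by 85 mm) begins 54 mm behind the grasp point. The pads swing forward as they close: fully open they stand 13 mm farther back than shut.
Start: joints at [70.892, 17.813, 0.802, 86.603, -0.252, 75.585, -1.558], TCP at [0.158, -0.527, 0.248] pointing down, gripper open.
Joint ranges: [-154.91, 154.91], [-16.99, 109.72], [-72.82, 74.43], [7.12, 147.25], [-82.49, 262.49], [11.32, 116.49], [-174.64, 174.64]. Speed limits (degrees/s): [159.86, 159.86, 180, 180, 180, 180, 180].

INTERFACE

Orientations are given as [roll, pitch, yaw] about the fixed x, y, z axes, in that order (R = Rz(yaw) Ry(pitch) Rx(roll)).
In Python, from station import robot, fingers, vision, workorder, recognise gives the robot as it stands. Calls block until the motion is done:
- robot.move_to(position, orientation): joint-space move of the TCP to a pose.
- robot.line_to(position, orientation=None, velocity=0.15, f_stop=None): straight line of the TCP; orientation=None keeps the orientation; velocity is the mean speed in m/s. With f_stop (N) it stops when the force on the tool has changed by that much, and returns True; else False.
- robot.move_j(angles): joint-space move.
- fingers.gripper_to(opening, force=None): opening from 0.0 (shut) to 1.0 (fully open); force is the grip in N (None keeps the last); returns when the fingers have stopped.
- robot.pause(seconds).
- robot.inverse_kinematics(position, orientation): joint angles nearest the present ones, or None.
- vision.grab_frame(name): name is "side" or "top" or "wrist"; returns the picture (384x512x3 uint8, red, green, blue); there is no depth.
- vision.calibration(name): a dict with "mtx" (3x3 intrinsics, pixels), "extrinsics" (4x4, takes a point from world to camera coordinates); the wrist camera has in their place "T_tool_cam" (4x4, takes a point from camera to tool coordinates, whose origin is the TCP and whose axes are the flange's). Camera axes: x right, y up, looking along -z (the intrinsics and any distortion apply to the point x, -y, -z); pixel columns grow to the right and rows downward; lengths in m; the calibration is good to about 2 mm. The wrist camera is an equidistant fisheye: a pixel r from the principal point sees the ray r / f radians off the axis. A picture is of the moment at which its call begins: read the wrist's pose just before it. calibration takes no time and is no camera call.
A pose or a line that the arm cannot do raises robot.PlanningError and nothing moves.
- workorder.close_job(): hands the job in; it is judged then, once.
Trained networks look in the newest picture that a camera, given by its name, has taken for a name from the list of things; names that differ only in an ending like _2 or _b are one class to them, and where a whole thing is asked for, a point or a joint stands for the part that bears it (a point fixed in the world has none). Each returns a list of dicts, best first, with "p" (0 to 1); they miss things now and then, are a little off and sometimes report something else, mostly with a low value. They report only what shows in the picture. A call takes as long as a camera call. They do not tell look-alikes from the thing itself.
- recognise(label, camera): "rect" ([centre column, centre row, width, height] in pixels, round what is visible of it).
Readings, each from a call of its own:
- robot.current_time_s(): time.
- robot.current_joint_positions(): joint angles.
- robot.current_dq(): joint speeds.
- robot.current_joint_torque(): joint torques, N m.
- robot.current_tool_pos(): TCP position.
- robot.current_eef_rot(): TCP orientation.
- robot.current_contact_force(): force on the tool from outside, world axes, zero at the start.
- robot.current_torque(): the same for the moment, N m.
- robot.current_finger_gap(): opening from 0.0 (shut) to 1.0 (fully open).
- robot.current_gripper_force(): force on a finger pad.
Only numpy, scipy, OpenCV 4.12 (cv2) and the standard library are available. Lean on these libraries where they do the work, as an engineer would, in place of code of your own. Each camera call takes 0.05 s, during which the arm holds its last target. There are 200 camera calls.

TASK

The test run is over: pull every blue relay module out of its socket in the test fixture and pack them all in the cardboard carton together with the loose grey terminal blocks. Then close the carton: fold both short end flaps down flat first, with the long side flaps still standing open, and after that both long side flaps flat over them. Leave the other things on the bench where they are.

Things in the scene. Friction and masses are not known exactly. Their poses are not given: they have to be found in the camera images.
- fixture: Grey and aluminium test fixture, fixed, 110 (x) x 224 (y) x 50 (z) mm, with three sockets in a row along its y, 66 mm apart (y = -66, 0, +66 mm). An orange detent slide beside each socket, sprung, holds the plug by a groove: pulling it straight up takes up to about 15 N over the first 5 mm, then about 8 N; after 24 mm it is free. Origin: centre of its underside; z up.
- module_a: Plug-in relay module (None if absent). Blue housing 28 (x) x 42 (y) x 38 (z) mm, white label on top; below it a black plug 19 x 29 x 24 mm; 90 g. Origin: housing centre; top at z +19, housing's underside at -19, plug's end at -43 mm. Starts fully plugged into a socket, axes along the fixture's, housing resting on the fixture's top. Grip the housing across x. Can stand on its plug.
- module_b: Plug-in relay module (None if absent). Blue housing 28 (x) x 42 (y) x 38 (z) mm, white label on top; below it a black plug 19 x 29 x 24 mm; 90 g. Origin: housing centre; top at z +19, housing's underside at -19, plug's end at -43 mm. Starts fully plugged into a socket, axes along the fixture's, housing resting on the fixture's top. Grip the housing across x. Can stand on its plug.
- module_c: Plug-in relay module (None if absent). Blue housing 28 (x) x 42 (y) x 38 (z) mm, white label on top; below it a black plug 19 x 29 x 24 mm; 90 g. Origin: housing centre; top at z +19, housing's underside at -19, plug's end at -43 mm. Starts fully plugged into a socket, axes along the fixture's, housing resting on the fixture's top. Grip the housing across x. Can stand on its plug.
- block_a: One of up to two identical loose light-grey screw terminal blocks (it may be absent: then None), 20 (x) x 44 (y) x 24 (z) mm, 50 g, lying on the bench with z up, four dark screw heads on top, a green stripe along one side. Origin: its centre.
- block_b: One of up to two identical loose light-grey screw terminal blocks (it may be absent: then None), 20 (x) x 44 (y) x 24 (z) mm, 50 g, lying on the bench with z up, four dark screw heads on top, a green stripe along one side. Origin: its centre.
- carton: Open cardboard carton, fixed to the bench, outside 168 (x) x 204 (y) x 90 (z) mm, walls and floor 4 mm thick. Origin: centre of its underside, z up. Two short end flaps hinge on its +y and -y rims, two long side flaps on its +x and -x rims.
- end_left (a joint): Hinge of the carton's left end flap, on the +y rim; cardboard, 70 mm from hinge to free edge, 160 mm wide, 3 mm thick. Rad: 0 = folded flat over the opening, 1.57 = upright, more = leaning outward (starts 1.75 to 2.05, at most 2.8). No spring, stays where left (friction 0.03 N m); pushed inward from outside it folds over and down. Flaps do not touch each other.
- end_right (a joint): Hinge of the carton's right end flap, on the -y rim; cardboard, 70 mm from hinge to free edge, 160 mm wide, 3 mm thick. Rad: 0 = folded flat over the opening, 1.57 = upright, more = leaning outward (starts 1.75 to 2.05, at most 2.8). No spring, stays where left (friction 0.03 N m); pushed inward from outside it folds over and down. Flaps do not touch each other.
- side_far (a joint): Hinge of the carton's far side flap, on the +x rim; cardboard, 83 mm from hinge to free edge, 200 mm wide, 3 mm thick. Rad: 0 = folded flat over the opening, 1.57 = upright, more = leaning outward (starts 1.75 to 2.05, at most 2.8). No spring, stays where left (friction 0.03 N m); pushed inward from outside it folds over and down. Flaps do not touch each other.
- side_near (a joint): Hinge of the carton's near side flap, on the -x rim; cardboard, 83 mm from hinge to free edge, 200 mm wide, 3 mm thick. Rad: 0 = folded flat over the opening, 1.57 = upright, more = leaning outward (starts 1.75 to 2.05, at most 2.8). No spring, stays where left (friction 0.03 N m); pushed inward from outside it folds over and down. Flaps do not touch each other.
- end_left_hinge (a point): Point on the hinge line of the left end flap, at the middle of its width, level with the flap's upper face when closed.
- end_right_hinge (a point): Point on the hinge line of the right end flap, at the middle of its width, level with the flap's upper face when closed.
- side_far_hinge (a point): Point on the hinge line of the far side flap, at the middle of its width, level with the flap's upper face when closed.
- side_near_hinge (a point): Point on the hinge line of the near side flap, at the middle of its width, level with the flap's upper face when closed.
- spool: Bystander: grey reel of solder, 48 mm across, 38 mm high. Origin: centre of its underside.
- mallet: Bystander: black rubber mallet lying on the bench, about 250 mm long. Origin: about its middle, on the underside.
- busbars: Bystander: stack of copper bars, 43 x 200 x 12 mm. Origin: centre of its underside.
- board: Bystander: green circuit board on white foam, 150 x 190 x 40 mm. Origin: centre of its underside.
- driver: Bystander: yellow screwdriver lying on the bench, about 200 mm long. Origin: about its middle, on the underside.
- tape: Bystander: yellow roll of tape, 90 mm across, 24 mm high. Origin: centre of its underside.
Things that resemble listed ones, but are neither listed nor needed, are in the scene too. Leave any yellow look-alike of the block_b alone.

How it is judged:
By the outcome, as a careful person would: the job done as asked, in the order asked, and still so for the second after the job is handed in, with the robot touching nothing.
Of module_a, module_b, module_c, block_a, block_b only 4 to 5 are there at a start; the rules pass over those that are not, and their reading is None.
At some moment in a run one of block_a, block_b may be knocked a few centimetres aside while the robot is not near it.
Once in a run the grip may slacken for a moment while it holds something.
It also fails if it takes over 200 s, if anything falls off the work surface, if the arm or the gripper's body presses on something with over 40 N, if the wrist force passes 120 N, or if a joint passes its speed limit or range.

## Working session

There is one attempt and no reset: what is moved stays moved. The work goes in short steps, each a Python script; the robot and the scene stay as the last script left them, time stands still between calls to the robot, and variables do not carry over. Pictures are saved under pics/ and viewed, at most 14 in all, crops included, and the job is handed in when it is done.

```bash
ls; mkdir -p pics; python3 - <<'E'
from station import robot, fingers, vision, workorder, recognise
import cv2, numpy as np
np.set_printoptions(precision=4,suppress=True)
for n in ["top","side"]:
    im=vision.grab_frame(n); cv2.imwrite(f"pics/{n}0.png",cv2.resize(im[:,:,::-1],(800,600),interpolation=cv2.INTER_CUBIC))
    c=vision.calibration(n); print(n,c)
    for l in ["fixture","module_a","block_a","carton","end_left","side_far"]:
        print(l,[(np.round(d["rect"],1).tolist(),round(d["p"],2)) for d in recognise(l,n)])
print(vision.calibration("wrist"), robot.tip_reach, robot.current_eef_rot(), robot.current_time_s())
E
```

```text
pics
top {'mtx': array([[484.1278,   0.    , 263.4021],
       [  0.    , 484.1278, 189.0902],
       [  0.    ,   0.    ,   1.    ]]), 'extrinsics': array([[ 0.0175, -0.9995,  0.0246,  0.0207],
       [ 0.9982,  0.0188,  0.0564, -0.5875],
       [-0.0568,  0.0235,  0.9981, -1.4794],
       [ 0.    ,  0.    ,  0.    ,  1.    ]])}
fixture [([208.4, 230.5, 75.1, 39.4], 0.56)]
module_a [([186.3, 227.4, 16.6, 9.1], 0.61)]
block_a [([215.6, 144.9, 9.4, 15.1], 0.63), ([220.9, 171.4, 10.4, 9.2], 0.48), ([276.2, 158.1, 11.5, 12.9], 0.43), ([248.2, 165.9, 14.1, 13.1], 0.42)]
carton [([346.3, 208.3, 94.0, 89.3], 0.72)]
end_left [([308.7, 210.5, 7.4, 56.8], 0.67), ([384.6, 215.9, 16.5, 50.4], 0.36)]
side_far [([347.9, 176.2, 78.1, 20.3], 0.87)]
side {'mtx': array([[417.5258,   0.    , 250.776 ],
       [  0.    , 417.5258, 190.7755],
       [  0.    ,   0.    ,   1.    ]]), 'extrinsics': array([[ 0.8488, -0.5286, -0.0103, -0.472 ],
       [ 0.4017,  0.6321,  0.6627, -0.3226],
       [-0.3438, -0.5666,  0.7489, -1.1159],
       [ 0.    ,  0.    ,  0.    ,  1.    ]])}
fixture [([194.9, 193.1, 61.
[... 229 characters left out ...]
9.3, 12.9], 0.54), ([247.3, 175.2, 12.2, 20.4], 0.39), ([193.1, 246.0, 16.0, 24.2], 0.35)]
carton [([286.3, 260.6, 114.6, 119.3], 0.81)]
end_left [([259.8, 224.1, 51.9, 40.7], 0.76), ([246.8, 145.9, 45.6, 24.1], 0.45)]
side_far [([247.1, 177.6, 12.4, 19.1], 0.71), ([287.9, 261.1, 112.8, 120.1], 0.68), ([316.8, 235.5, 55.1, 72.0], 0.63)]
{'mtx': array([[297.3186,   0.    , 260.3441],
       [  0.    , 297.3186, 191.6449],
       [  0.    ,   0.    ,   1.    ]]), 'T_tool_cam': array([[-0.0001,  0.9511,  0.3088,  0.0816],
       [ 1.    , -0.0001,  0.0008, -0.0006],
       [ 0.0008,  0.3088, -0.9511, -0.126 ],
       [ 0.    ,  0.    ,  0.    ,  1.    ]])} 0.017 [179.9922   0.0012  16.7262] 0.7
```

View pics/top0.png

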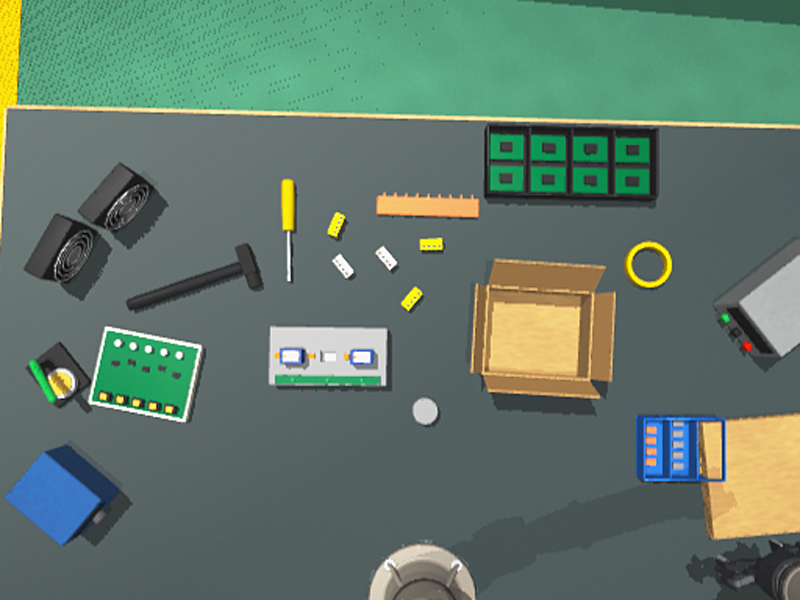

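View pics/side0.png

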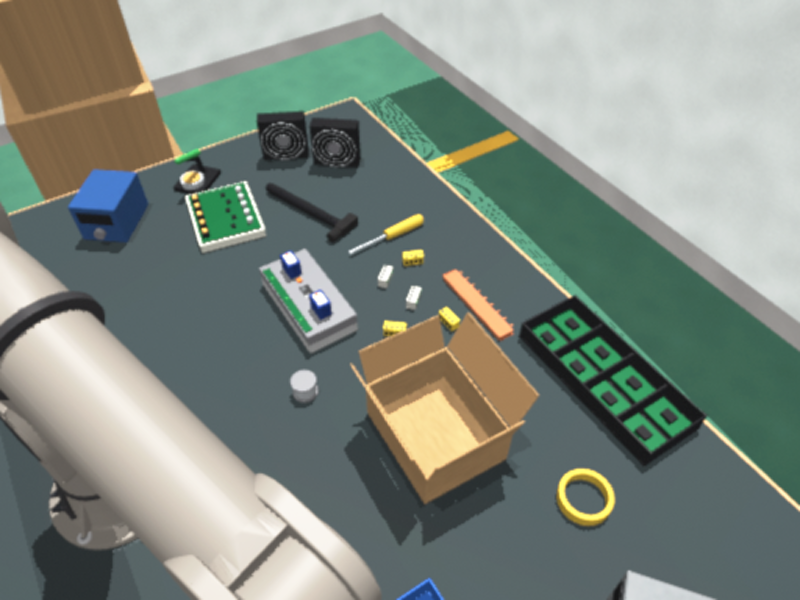

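The top view shows the fixture at (330,356) in 800-px coordinates. There are two blue modules, at (292,356) and (362,356), with an empty middle socket between them, and the carton is at (545,330).

Things that could be taken for the blocks:
- Light grey: (343,266) and (386,258). These match the description, so I choose them.
- Yellow look-alikes: (337,224), (431,244) and (411,298).

For the modules, the blue component bin at (680,448) and the blue box at (60,495) are not plugged into the fixture.

```bash
cat > h.py <<'E'
from station import robot, fingers, vision, workorder, recognise
import cv2, numpy as np
from scipy.spatial.transform import Rotation as Ro
np.set_printoptions(precision=4,suppress=True)
F=np.diag([1,-1,-1.])
def px2w(n,uv,z,pose=None):
    """pixels -> world points on the plane z; pose=(pos,rpy) of the tool for the wrist"""
    c=vision.calibration(n); K=c["mtx"]; uv=np.atleast_2d(uv).astype(float)
    q=(uv-K[:2,2])/K[0,0]
    if n=="wrist":
        r=np.linalg.norm(q,axis=1,keepdims=True)+1e-12
        d=np.hstack([q/r*np.sin(r),np.cos(r)])
        T=np.eye(4);T[:3,:3]=Ro.from_euler("xyz",pose[1],degrees=True).as_matrix();T[:3,3]=pose[0]
        T=T@c["T_tool_cam"]
    else:
        d=np.hstack([q,np.ones((len(q),1))]); T=np.linalg.inv(c["extrinsics"])
    d=d@F@T[:3,:3].T; o=T[:3,3]
    return o+d*((z-o[2])/d[:,2])[:,None]
def pose(): return np.array(robot.current_tool_pos()),np.array(robot.current_eef_rot())
def shot(name=None):
    p=pose(); im=vision.grab_frame("wrist")
    if name: cv2.imwrite(f"pics/{name}.png",cv2.resize(im[:,:,::-1],(800,600)))
    return im,p
def mask(im,kind):
    h=cv2.cvtColor(im,cv2.COLOR_RGB2HSV).astype(int); H,S,V=h[...,0],h[...,1],h[...,2]
    m={"white":(S<45)&(V>150),"blue":(H>105)&(H<130)&(S>120)&(V>50)}[kind]
    return m.astype(np.uint8)
def blobs(m,n,z,ps=None,amin=20):
    """world rects [x,y,long,short,yaw of the long side,col,row] of the blobs"""
    out=[]
    for c in cv2.findContours(m,cv2.RETR_EXTERNAL,cv2.CHAIN_APPROX_NONE)[0]:
        if cv2.contourArea(c)<amin: continue
        w=px2w(n,c[:,0],z,ps)[:,:2]
        (x,y),(a,b),t=cv2.minAreaRect((w*1000).astype(np.float32))
        if a<b: a,b,t=b,a,t+90
        out.append([x/1000,y/1000,a/1000,b/1000,(t+90)%180-90,*c[:,0].mean(0)])
    return np.array(out)
E
python3 - <<'E'
from h import *
im=vision.grab_frame("top")
for k,z in(("white",.024),("blue",.088)):
    b=blobs(mask(im,k),"top",z,amin=15); print(k);print(b[(b[:,2]<.12)] if len(b) else b)
s=512/800
print("fixture corners",px2w("top",np.array([[270,327],[387,327],[387,386],[270,386]])*s,.05))
print("carton rim corners",px2w("top",np.array([[489,291],[592,291],[589,382],[487,380]])*s,.09))
E
```

```text
white
[[  0.3614   0.0029   0.0484   0.0458   0.8974 271.5455 262.5682]
 [  0.4158   0.6944   0.0523   0.0183  38.6069  43.3077 241.1795]
 [  0.6435   0.1686   0.0455   0.0212  40.8854 219.129  169.7419]
 [  0.6613   0.0843   0.0458   0.0217  40.7824 246.6364 164.3636]
 [  0.6608   0.2753   0.0956   0.0031   1.5299 184.4286 163.746 ]]
blue
[[  0.4673   0.1258   0.0409   0.0233 -89.0203 230.7143 227.5429]
 [  0.4665   0.2555   0.0437   0.0262 -89.0173 186.2632 227.2763]]
fixture corners [[0.5194 0.3029 0.05  ]
 [0.5234 0.0785 0.05  ]
 [0.4103 0.0763 0.05  ]
 [0.4067 0.2997 0.05  ]]
carton rim corners [[ 0.594  -0.1127  0.09  ]
 [ 0.5977 -0.3081  0.09  ]
 [ 0.4263 -0.3031  0.09  ]
 [ 0.427  -0.1109  0.09  ]]
```

```bash
python3 - <<'E'
from h import *
p,r=pose(); robot.line_to([p[0],p[1],.33],velocity=.25)
robot.move_to([.62,.13,.25],[180,0,20])
im,ps=shot("w1"); print(ps,robot.current_time_s())
print(blobs(mask(im,"white"),"wrist",.024,ps,amin=100))
b=blobs(mask(im,"blue"),"wrist",.088,ps,amin=100);print(b)
for l in("block_a","module_a"): print(l,[(np.round(d["rect"],0).tolist(),round(d["p"],2)) for d in recognise(l,"wrist")])
E
```

```text
(array([0.6204, 0.1286, 0.2499]), array([179.9493,   0.0155,  19.8788])) 4.1167
[[  0.3898   0.02     0.0398   0.02   -51.1706 275.0156 324.7188]
 [  0.4174   0.1197   0.0389   0.0254 -89.5902 219.7761 294.8806]
 [  0.4163   0.2819   0.0397   0.0256 -89.4388 117.7027 259.2568]
 [  0.5348  -0.0692   0.0845   0.0134  49.5049 367.4624 266.4946]
 [  0.4487   0.1956   0.2431   0.1229 -89.6553 176.0661 255.1997]
 [  0.5287   0.219    0.163    0.0079 -89.8783 174.6234 208.7273]
 [  0.4245   0.4979   0.1676   0.1134 -10.2458  25.8685 201.8446]
 [  0.6644   0.0858   0.0472   0.0219  40.6901 306.4848 144.303 ]
 [  0.646    0.1698   0.0458   0.0228  40.8843 235.3265 134.602 ]
 [  0.6654   0.2757   0.0971   0.0087   3.3574 159.3145  93.239 ]]
[[  0.4812   0.1272   0.0485   0.0408   0.699  222.     285.8759]
 [  0.4865   0.249    0.0477   0.0452 -27.0234 126.9913 250.8087]]
block_a [([374.0, 149.0, 32.0, 24.0], 0.83), ([306.0, 145.0, 28.0, 39.0], 0.78), ([246.0, 66.0, 36.0, 36.0], 0.73), ([320.0, 212.0, 41.0, 28.0], 0.61), ([238.0, 135.0, 21.0, 38.0], 0.6)]
module_a [([217.0, 288.0, 40.0, 40.0], 0.9), ([125.0, 252.0, 39.0, 40.0], 0.76), ([24.0, 200.0, 44.0, 108.0], 0.34)]
```

View pics/w1.png

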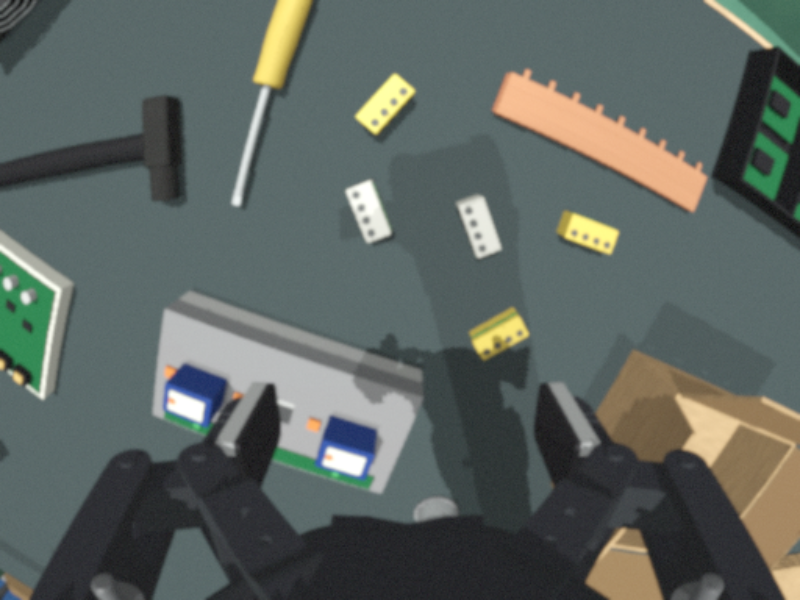

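```bash
cat >> h.py <<'E'
C=np.array([.511,-.2095]); CY=1.1
def cpt(dx,dy):
    a=np.radians(CY); return C+np.array([[np.cos(a),-np.sin(a)],[np.sin(a),np.cos(a)]])@[dx,dy]
def state(t): print(t,"t",round(robot.current_time_s(),1),"gap",round(robot.current_finger_gap(),3),"f",round(robot.current_gripper_force(),1),"p",pose()[0])
def place(xy,z,yaw,op):
    robot.move_to([*xy,.27],[180,0,yaw]); state("over")
    robot.line_to([*xy,z],velocity=.2); fingers.gripper_to(op); state("put")
    robot.line_to([*xy,.25],velocity=.3)
def grab_block(guess,op=.55):
    robot.move_to([*guess,.16],[180,0,41]); im,ps=shot()
    b=blobs(mask(im,"white"),"wrist",.024,ps,amin=300)
    b=b[(b[:,2]>.035)&(b[:,2]<.06)&(b[:,3]>.012)&(b[:,3]<.032)]; print(b)
    i=np.argmin(np.hypot(*(b[:,:2]-guess).T)); x,y,_,_,yaw=b[i,:5]
    if np.hypot(x-guess[0],y-guess[1])>.06: raise SystemExit("lost")
    fingers.gripper_to(op); robot.move_to([x,y,.08],[180,0,yaw]); print("hit",robot.line_to([x,y,.021],velocity=.1,f_stop=15))
    fingers.gripper_to(0,force=60); state("gripped"); robot.line_to([x,y,.2],velocity=.25); state("up")
E
python3 - <<'E'
from h import *
grab_block([.645,.169])
place(cpt(0,28),.042,CY,.5)
E
```

```text
[[  0.3893   0.2722   0.0395   0.0284  89.8724  67.0137 280.274 ]
 [  0.6671   0.0874   0.0531   0.0231  45.4949 336.648  222.768 ]
 [  0.6475   0.1708   0.0483   0.0211  40.224  260.1739 184.3623]]
hit False
gripped t 6.7 gap 0.216 f 62.6 p [0.6482 0.1712 0.0222]
up t 7.6 gap 0.22 f 62.1 p [0.6467 0.1701 0.1982]Traceback (most recent call last):
  File "<stdin>", line 3, in <module>
  File "h.py", line 43, in place
    robot.move_to([*xy,.27],[180,0,yaw]); state("over")
    ~~~~~~~~~~~~~^^^^^^^^^^^^^^^^^^^^^^^
station.PlanningError: the arm cannot take that pose within its joint ranges
```

```bash
python3 - <<'E'
from h import *
x,y=cpt(0,28e-3)
print(x,y)
E
sed -i 's/def cpt(dx,dy):/def cpt(dx,dy):\n    dx,dy=dx\/1000,dy\/1000  # mm/' h.py
python3 - <<'E'
from h import *
place(cpt(0,28),.042,CY,.5)
grab_block([.665,.0865])
place(cpt(0,-28),.042,CY,.5)
E
```

```text
0.5104624716128087 -0.18150516006059395
over t 9.0 gap 0.216 f 62.0 p [ 0.5109 -0.18    0.2698]
put t 10.7 gap 0.501 f 0.0 p [ 0.5108 -0.1817  0.0425]
[[  0.6652   0.0865   0.0483   0.0208  40.8316 258.1022 186.5474]]
hit False
gripped t 14.5 gap 0.217 f 62.5 p [0.6659 0.0868 0.0222]
up t 15.4 gap 0.216 f 64.5 p [0.6645 0.0858 0.1981]
over t 16.8 gap 0.222 f 64.5 p [ 0.512  -0.2358  0.2697]
put t 18.4 gap 0.499 f 0.0 p [ 0.5118 -0.2377  0.0425]
```

```bash
python3 - <<'E'
from h import *
im,ps=shot("c1"); print(ps)
fingers.gripper_to(.7)
robot.move_to([.467,.19,.24],[180,0,90]); im,ps=shot("f1"); print(ps,robot.current_time_s())
b=blobs(mask(im,"white"),"wrist",.088,ps,amin=60); print(b[b[:,2]<.06])
b=blobs(mask(im,"blue"),"wrist",.088,ps,amin=100); print(b)
E
```

```text
(array([ 0.5105, -0.2376,  0.2484]), array([-179.9811,    0.1608,    1.1048]))
(array([0.468 , 0.1884, 0.2398]), array([179.9916,   0.0406,  89.8132])) 21.2583
[[  0.4694   0.1259   0.0296   0.0192  89.8319 260.0345 239.4598]]
[[  0.4688   0.134    0.0533   0.0263 -89.2985 259.7557 232.2519]
 [  0.4682   0.2581   0.0395   0.0258 -89.8989 258.3684 109.7444]]
```

View pics/f1.png

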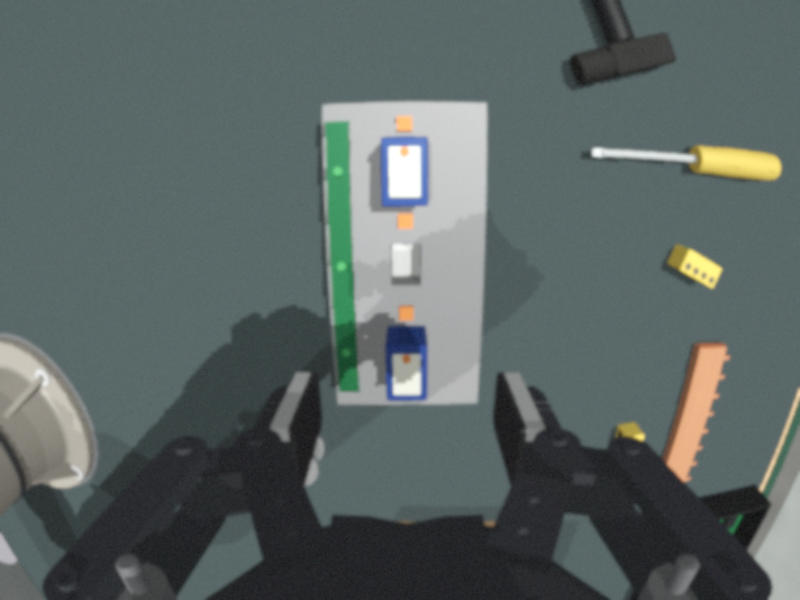

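View pics/c1.png

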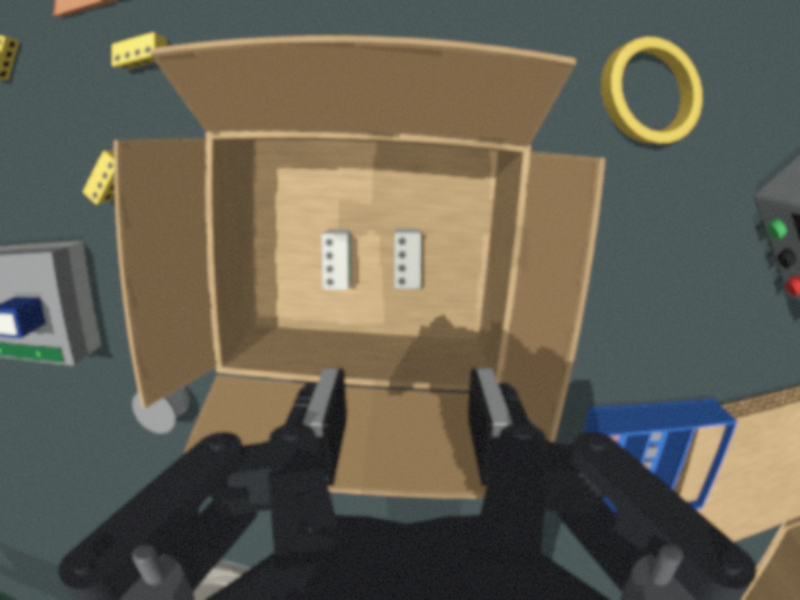

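```bash
cat >> h.py <<'E'
def grab_mod(x,y,yaw=90):
    fingers.gripper_to(.7); robot.move_to([x,y,.13],[180,0,yaw]); print("hit",robot.line_to([x,y,.0715],velocity=.1,f_stop=15))
    fingers.gripper_to(0,force=100); state("gripped")
    robot.line_to([x,y,.105],velocity=.04); state("pulled"); robot.line_to([x,y,.25],velocity=.25); state("up")
E
python3 - <<'E'
from h import *
ps=(np.array([ 0.5105, -0.2376,  0.2484]), np.array([-179.9811,0.1608,1.1048]))
print(px2w("wrist",np.array([[207,133],[529,148],[504,392],[219,372]])*.64,.09,ps))
b=px2w("wrist",np.array([[336,260],[408,259]])*.64,.028,ps);print(b)
grab_mod(.4692,.126)
robot.move_to([*cpt(0,-63),.27],[180,0,90+CY]); state("over")
im,p=shot("m1")
E
```

```text
[[ 0.6075 -0.1104  0.09  ]
 [ 0.5978 -0.313   0.09  ]
 [ 0.4307 -0.3101  0.09  ]
 [ 0.4403 -0.1043  0.09  ]]
[[ 0.5091 -0.185   0.028 ]
 [ 0.5107 -0.2404  0.028 ]]
hit False
gripped t 23.2 gap 0.315 f 99.3 p [0.4684 0.1262 0.0724]
pulled t 24.2 gap 0.313 f 102.9 p [0.4694 0.1258 0.1051]
up t 24.9 gap 0.314 f 102.9 p [0.4684 0.1254 0.2488]
over t 26.4 gap 0.311 f 102.9 p [ 0.5128 -0.2699  0.2702]
```

View pics/m1.png

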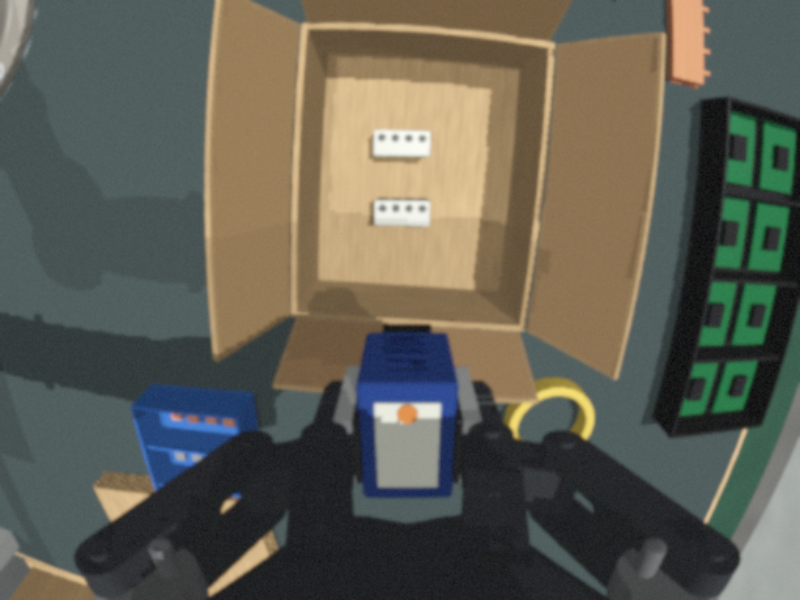

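```bash
python3 - <<'E'
from h import *
w=px2w("wrist",np.array([[300,22],[553,42],[525,330],[293,313]])*.64,.09,pose());print(w,w.mean(0))
E
```

```text
[[ 0.4407 -0.0981  0.09  ]
 [ 0.6087 -0.1058  0.09  ]
 [ 0.6018 -0.3096  0.09  ]
 [ 0.4345 -0.3004  0.09  ]] [ 0.5214 -0.2035  0.09  ]
```

```bash
sed -i 's/^C=.*/C=np.array([.520,-.2065]); CY=-2.3/' h.py
cat >> h.py <<'E'
def put_mod(dy):
    xy=cpt(0,dy); robot.move_to([*xy,.25],[180,0,90+CY]); state("over")
    print("hit",robot.line_to([*xy,.052],velocity=.12,f_stop=10)); state("at"); fingers.gripper_to(.6)
    robot.line_to([*xy,.27],velocity=.25)
E
python3 - <<'E'
from h import *
put_mod(-68)
grab_mod(.4685,.2575)
put_mod(62)
robot.move_to([*cpt(0,0),.30],[180,0,90+CY]); shot("m2")
E
```

```text
over t 26.7 gap 0.314 f 102.9 p [ 0.5167 -0.2732  0.2491]
hit False
at t 28.5 gap 0.313 f 102.9 p [ 0.5179 -0.2746  0.0528]
hit False
gripped t 33.2 gap 0.317 f 99.0 p [0.4677 0.2581 0.0725]
pulled t 34.2 gap 0.316 f 103.1 p [0.4687 0.2572 0.1051]
up t 35.0 gap 0.312 f 103.1 p [0.468  0.2567 0.2487]
over t 36.5 gap 0.316 f 103.1 p [ 0.5227 -0.1423  0.2501]
hit False
at t 38.2 gap 0.31 f 103.1 p [ 0.5231 -0.1446  0.0527]
```

View pics/m2.png

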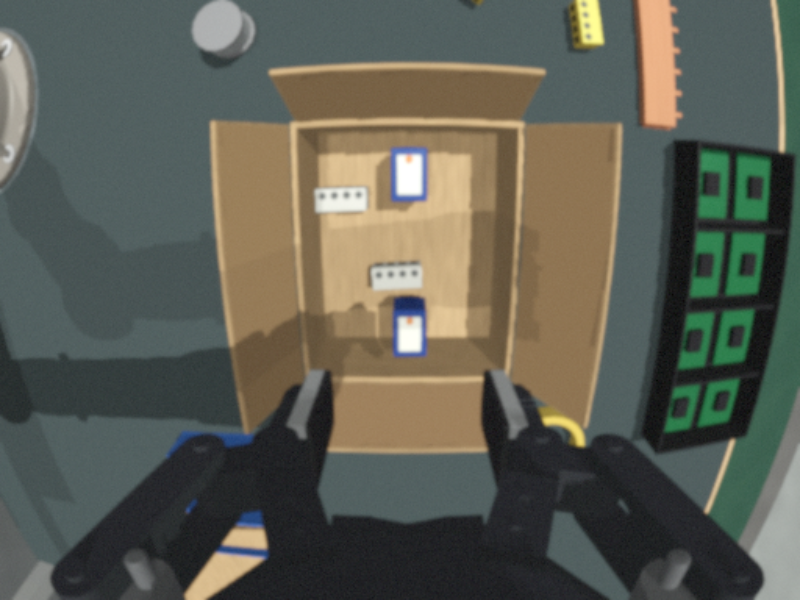

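```bash
cat >> h.py <<'E'
HZ=.093+.017
def fold(side,h=40,R=50):
    """side: (ax,sgn) of the rim, e.g. ('y',1); push with the shut fingers from outside, then follow an arc down"""
    ax,sg=side; half=102 if ax=="y" else 84; yaw=CY+(90 if ax=="y" else 0)
    def P(s,hh):
        d=sg*(half-s); xy=cpt(0,d) if ax=="y" else cpt(d,0); return [*xy,HZ+hh/1000]
    robot.move_to(P(-62,130),[180,0,yaw])
    robot.line_to(P(-62,h),velocity=.2); 
    th0=np.arcsin(h/R)
    robot.line_to(P(R*np.cos(th0)-11,h),velocity=.12)
    for th in np.linspace(th0,.04,5)[1:]: robot.line_to(P(R*np.cos(th)-11,R*np.sin(th)),velocity=.1)
    print(side,"stop",robot.line_to(P(R-11,-4),velocity=.03,f_stop=6),"tip z",pose()[0][2]-.017,robot.current_contact_force())
    robot.line_to(P(R-11,130),velocity=.25)
E
python3 - <<'E'
from h import *
w=px2w("wrist",np.array([[294,122],[523,122],[510,381],[305,381]])*.64,.09,pose());print(w,w.mean(0))
fingers.gripper_to(0,force=40)
fold(("y",1)); fold(("y",-1)); state("ends")
robot.move_to([.47,-.2065,.32],[180,0,CY]); shot("e1")
E
```

```text
[[ 0.444  -0.0969  0.09  ]
 [ 0.6085 -0.1036  0.09  ]
 [ 0.6017 -0.308   0.09  ]
 [ 0.4327 -0.3013  0.09  ]] [ 0.5217 -0.2025  0.09  ]
('y', 1) stop True tip z 0.09360134205706616 [-1.048   0.2732  7.2259]
('y', -1) stop True tip z 0.09362991908413734 [-1.1712  1.1534  5.8784]
ends t 48.9 gap -0.001 f 0.0 p [ 0.5166 -0.2696  0.2387]
```

View pics/e1.png

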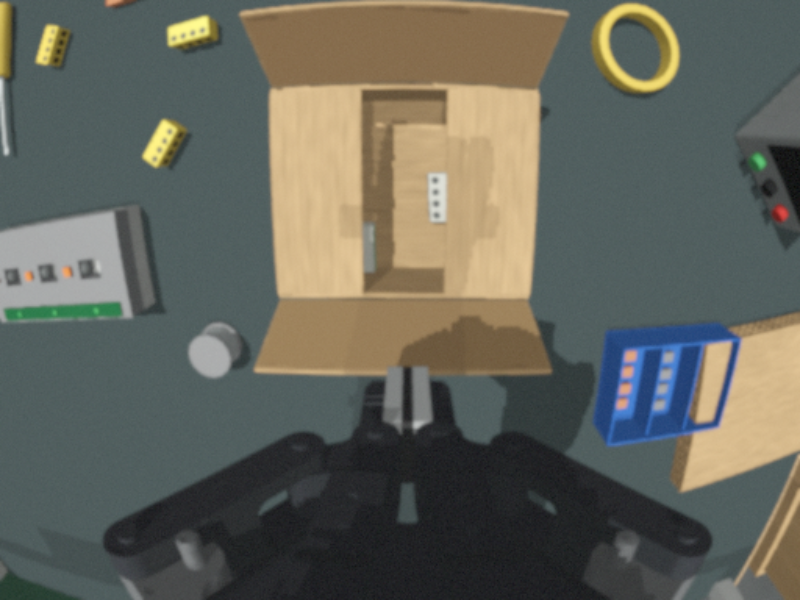

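Both end flaps are flat, both side flaps are still open, both blocks show inside the carton and all three sockets are empty. I'll fold the side flaps now.

```bash
python3 - <<'E'
from h import *
fold(("x",1),48,64); fold(("x",-1),48,64); state("sides")
robot.move_to([.43,-.2065,.33],[180,0,CY]); shot("s1")
E
```

```text
('x', 1) stop True tip z 0.09761073668297754 [-1.6288  0.4614  7.7718]
('x', -1) stop True tip z 0.09750562302255421 [-1.8078  0.7817  9.2446]
sides t 58.8 gap 0.0 f 0.0 p [ 0.4883 -0.2053  0.2388]
```

View pics/s1.png

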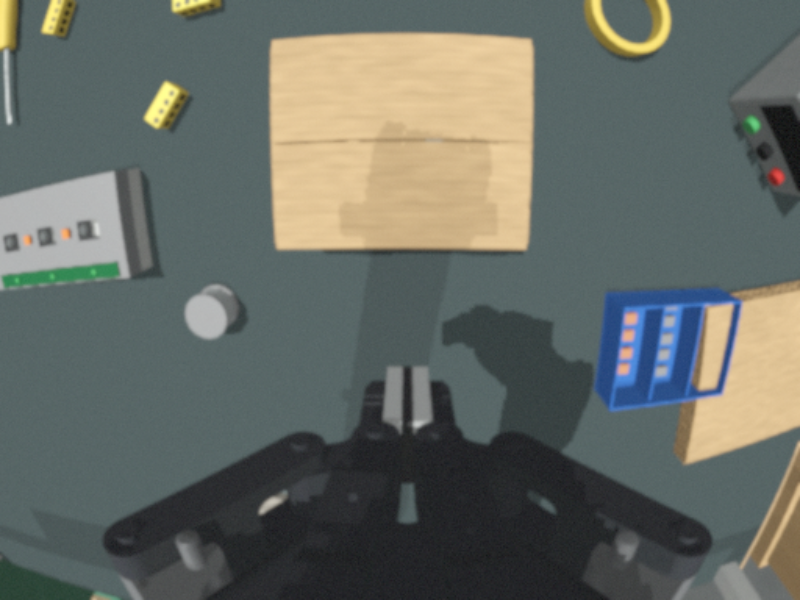

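The carton at (402,142) is closed flat and nothing else on the bench has been moved, so I'm handing the job in.

```bash
python3 - <<'E'
from h import *
print(workorder.close_job())
E
```

```text
the job is handed in; nothing more can be done
None
```

Both blue relay modules and both grey terminal blocks are packed in the carton, which I closed end flaps first and then side flaps; the job was handed in at about 60 s, and no verdict was returned.

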